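# Move the sauce row to the serving rack in reverse order

## Robot

A 6-joint arm with a two-finger parallel gripper is mounted at the origin on a cart in front of the work surface, level with it; the furniture and walls round the work are solid. World frame = base frame: x ahead of the robot, y to its left, z up, the work surface at z = 0. Lengths are in m, angles in rad, forces in N, time in s.
With the tool pointing down it reaches from about 0.325 to 0.85 m from the base axis. Payload 15.5 kg.
Tool frame: the origin (TCP) lies at the very end of the fingers, on their centre line; the grasp point (between the pads) lies 19 mm behind it (bot.grip_point_offset is the distance from the TCP to the grasp point, in m); z points along the fingers, y is the line along which they close (so a half turn about z gives the same grasp; the last joint's range is limited). The gripper opens to 91 mm and grips with 3 to 60 N. Pads are 32 mm wide; open, the fingers measure 118 mm over their backs; the gripper's body (76 mm by 178 mm) begins 60 mm behind the grasp point.
Start: joints at [1.143, 0.494, 1.345, -0, 1.302, -0.096], TCP at [0.204, 0.591, 0.214] pointing down, gripper open.
Joint ranges: [-2.91, 2.91], [-0.82, 2.16], [0.22, 2.67], [-1.22, 4.37], [0.12, 2.79], [-3.08, 3.08]. Speed limits (rad/s): [1.89, 1.89, 2.57, 3.01, 3.01, 3.01].

## Interface

Orientations are given as [roll, pitch, yaw] about the fixed x, y, z axes, in that order (R = Rz(yaw) Ry(pitch) Rx(roll)).
In Python, from bench import bot, grab_frame gives the robot as it stands. The module is installed in compiled form; this text tells all that it offers.
- The arm moves only by the tool move_arm, never from a script. Its argument "motion" is a list of rows, each a list of 3 entries, a list of its own where there are three numbers: the shift along the tool's x, y, z in mm, then the turn about the tool's z in rad, then the opening, from 0 (shut) to 1 (fully open). A call has 1 to 5 rows; each row shifts and turns the commanded pose from where the row before left it, along the tool's axes as they then stand; what a row does not reach is not made up. A row lasts 1/12 s, in which the tool goes at most 41.7 mm and 7.16 degrees, less where a joint would pass 70% of its speed; a pose out of reach is approached as far as the arm can. A call with a gripper value outside its range is refused whole. The fingers move at their own pace and stop on an object; "force" is the grip in N (left out, the last holds). Time passes only in rows, so rows that do not move let the fingers close. It gives the time, the measured TCP pose, the force, the opening and the grip force at its end, in the units of the state.
- bot.sense(): the state, without advancing time (a new reading comes with each control period).
- grab_frame(name): name is "scene" or "top"; returns a dict with "img" (400x640x3 uint8, blue, green, red), "fov_y" (degrees; the focal length in pixels is half the picture's height over the tangent of half this angle, whatever the lens; pixels are square), "cx", "cy" (the principal point, pixels), "world_from_camera" (4x4, takes a point from camera to world coordinates). Camera axes: x right, y up, looking along -z (the intrinsics and any distortion apply to the point x, -y, -z); pixel columns grow to the right and rows downward; lengths in m; the calibration is good to about 2 mm. A picture is of the moment at which its call begins. There is no depth.
- bot.job_done(): hands the job in; it is judged then, once.
The state is a dict: "clock": time; "joint_pos": joint angles; "qvel": joint speeds; "joint_efforts": joint torques, N m; "tcp_pos": TCP position; "tcp_rot": TCP orientation; "contact_force": force on the tool from outside, world axes, zero at the start; "ft_torque": the same for the moment, N m; "gripper_width": finger opening in m; "grasp_force": force on a finger pad.
Only numpy, scipy, OpenCV 4.12 (cv2) and the standard library are available. Lean on these libraries where they do the work, as an engineer would, in place of code of your own. Each camera call takes 0.05 s, during which the arm holds its last target. There are 200 camera calls.

## Task

Move the three sauce pots and the little steel cup from the grey rack to the empty wooden rack in reverse order: what stands nearest the blue end of the grey rack at the start must stand farthest from the blue end of the wooden rack, and so on down the row. Keep each one upright all the way and stand it centred on its own ring between the ribs, then let go of everything.

Things in the scene. Friction and masses are not known exactly. Their poses are not given: they have to be found in the camera images.
- prep_rack: Grey plastic rack with colour tags, holding the four things at the start, fixed. Plate 312 x 108 mm, top 10 mm above the table; four places in a row at x = +108, +36, -36, -108 mm (y = 0), ringed in black. Ribs 5 mm thick, 64 mm long, 12 mm above the plate at x = -144, -72, 0, +72; blue bar (the blue end), 16 mm above it, at x = +147. Long sides open. Origin: centre of foot; z up.
- serving_rack: Light wooden rack, empty at first, fixed. Plate 312 x 108 mm, top 10 mm above the table; four places in a row at x = +108, +36, -36, -108 mm (y = 0), ringed in black. Ribs 5 mm thick, 64 mm long, 12 mm above the plate at x = -144, -72, 0, +72; blue bar (the blue end), 16 mm above it, at x = +147. Long sides open. Origin: centre of foot; z up. Wall corner behind it all: 0.77 m from the robot base.
- red_pot_center (a point): Centre (18 mm above the foot) of a loose lidded plastic pot of red sauce: round, 48 mm across, narrower at the foot, clear lid rim 53 mm across in its top 6 mm, 36 mm high in all, about 50 g. Starts in one of the places of the grey rack; z up.
- brown_pot_center (a point): Centre (18 mm above the foot) of a loose lidded plastic pot of dark brown sauce: round, 48 mm across, narrower at the foot, clear lid rim 53 mm across in its top 6 mm, 36 mm high in all, about 50 g. Starts in one of the places of the grey rack; z up.
- green_pot_center (a point): Centre (18 mm above the foot) of a loose lidded plastic pot of green sauce: round, 48 mm across, narrower at the foot, clear lid rim 53 mm across in its top 6 mm, 36 mm high in all, about 50 g. Starts in one of the places of the grey rack; z up.
- steel_cup_center (a point): Centre (19 mm above the foot) of a loose, empty, open steel cup: round, 60 mm across the rim, 42 mm across the foot, 38 mm high, about 60 g. It can be held across its outside. Starts in one of the places of the grey rack; z up.
- red_tag: Flat red tag, 34 x 12 x 1 mm, fixed on the grey rack's plate beside the place where the red sauce pot stands at the start, 44 mm from that place's centre along the rack's +y. It stays when the thing is taken away. Origin at its centre.
- brown_tag: Flat dark brown tag, 34 x 12 x 1 mm, fixed on the grey rack's plate beside the place where the brown sauce pot stands at the start, 44 mm from that place's centre along the rack's +y. It stays when the thing is taken away. Origin at its centre.
- green_tag: Flat green tag, 34 x 12 x 1 mm, fixed on the grey rack's plate beside the place where the green sauce pot stands at the start, 44 mm from that place's centre along the rack's +y. It stays when the thing is taken away. Origin at its centre.
- steel_tag: Flat pale steel-grey tag, 34 x 12 x 1 mm, fixed on the grey rack's plate beside the place where the steel cup stands at the start, 44 mm from that place's centre along the rack's +y. It stays when the thing is taken away. Origin at its centre.
Mind the look-alikes: they are no part of the job. Leave any pink or turquoise look-alike of the part that bears brown_pot_center alone.

How it is judged:
By the outcome, as a careful person would: the job done as asked, in the order asked, and still so for the second after the job is handed in, with the robot touching nothing.
It also fails if it takes over 125 s, if anything falls off the work surface, if the arm or the gripper's body presses on something with over 40 N, if the wrist force passes 120 N, or if a joint passes its speed limit or range.

## Working session

There is one attempt and no reset: what is moved stays moved. The work goes in short steps, Python scripts to look and compute and a tool call to move; the robot and the scene stay as the last step left them, time stands still between calls to the robot, and variables do not carry over. Pictures are saved under pics/ and viewed, at most 14 in all, crops included, and the job is handed in when it is done.

Besides the shell and the picture viewer there is one more tool, called after "Call:" in YAML: its name, and indented under it one key for each argument. move_arm: Moves the arm, as the interface text tells. Its arguments: {"type":"object","properties":{"motion":{"type":"array"},"force":{"type":"number"}},"required":["motion"]}

```bash
mkdir -p pics
python3 - <<'E'
from bench import bot, grab_frame
import cv2,numpy as np
for n in ("scene","top"):
    f=grab_frame(n); cv2.imwrite(f"pics/{n}0.png",f["img"]); print(n,{k:v for k,v in f.items() if k!="img"})
print(bot.sense(), bot.grip_point_offset)
E
```

```text
scene {'fov_y': 50.294855277947114, 'cx': 326.548956812224, 'cy': 202.85659096483135, 'world_from_camera': array([[ 0.81691493,  0.39500303, -0.42026492,  0.16539616],
       [-0.57675227,  0.56277014, -0.59215419, -0.58803039],
       [ 0.00260985,  0.72612835,  0.68755423,  0.71038291],
       [ 0.        ,  0.        ,  0.        ,  1.        ]])}
top {'fov_y': 48.19676845314003, 'cx': 327.8540044797878, 'cy': 197.85428166485403, 'world_from_camera': array([[-0.01192661,  0.98223972, -0.18725086,  0.3401421 ],
       [-0.99989994, -0.0102906 ,  0.0097067 ,  0.01209724],
       [ 0.00760738,  0.18734789,  0.98226417,  1.19339191],
       [ 0.        ,  0.        ,  0.        ,  1.        ]])}
{'clock': 0.1, 'joint_pos': array([ 1.14351537e+00,  4.94131220e-01,  1.34606636e+00, -3.05169925e-05,
        1.30249453e+00, -9.55159550e-02]), 'qvel': array([-0.00142764, -0.00090846, -0.00158739, -0.00014119, -0.00104723,
       -0.00057016]), 'joint_efforts': array([ 2.03906493e-03, -8.80244565e+01, -3.82550919e+01,  7.06758094e-02,
        4.82362043e-02, -1.23783766e-04]), 'tcp_pos': array([0.20344442, 0.59060057, 0.21339252]), 'tcp_rot': array([-3.14049541e+00, -7.55734770e-05,  2.80983571e+00]), 'contact_force': array([0.05994652, 0.5165314 , 0.30047413]), 'ft_torque': array([-0.02005675,  0.00427751,  0.01206941]), 'grasp_force': 0.0, 'gripper_width': 0.09082743748788712} 0.0188
```

View pics/scene0.png

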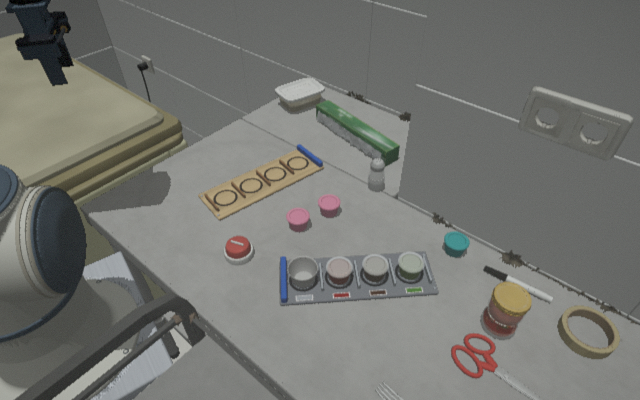

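View pics/top0.png

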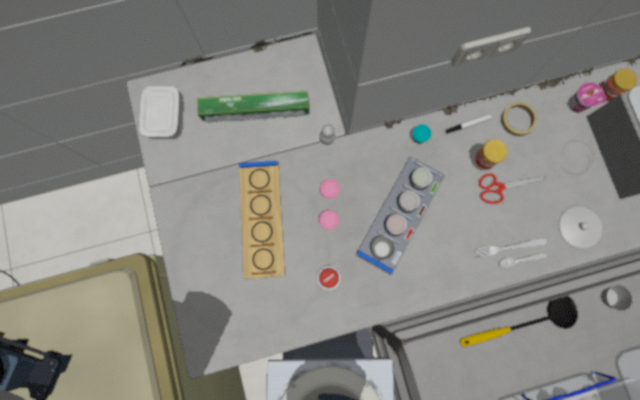

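The scene view shows, on the grey rack from its blue end: cup (303,272), then pots at (340,270), (375,267) and (410,265), with tags steel, red, brown and green. In the top view these are at (381,247), (397,224), (409,201) and (421,178). The wooden rack's blue end is at top (258,164), with rings at (259,180) to (263,259). Look-alikes to leave alone: pink at top (330,188) and (330,220), turquoise (421,133), red-lidded dish (329,278).

```bash
cat > h.py <<'E'
import cv2,numpy as np
from bench import bot,grab_frame
def ray(f,u,v):
    F=200/np.tan(np.radians(f["fov_y"]/2)); M=f["world_from_camera"]
    return M[:3,3], M[:3,:3]@np.array([(u-f["cx"])/F,-(v-f["cy"])/F,-1])
def onplane(f,u,v,z):
    o,d=ray(f,u,v); return (o+d*(z-o[2])/d[2])[:2]
def pix(f,p):
    M=f["world_from_camera"];c=M[:3,:3].T@(np.array(p)-M[:3,3]);F=200/np.tan(np.radians(f["fov_y"]/2))
    return f["cx"]-F*c[0]/c[2], f["cy"]+F*c[1]/c[2]
def blobs(f,lo,hi,amin=8,roi=None):
    m=cv2.inRange(cv2.cvtColor(f["img"],cv2.COLOR_BGR2HSV),lo,hi)
    if roi: k=np.zeros_like(m);x0,y0,x1,y1=roi;k[y0:y1,x0:x1]=1;m=m*k
    n,_,s,c=cv2.connectedComponentsWithStats(m)
    return [(*c[i],s[i][4]) for i in range(1,n) if s[i][4]>=amin]
E
python3 - <<'E'
from h import *
R={"top":[(230,150,290,285),(350,150,450,280)],"scene":[(195,140,330,220),(270,245,445,310)]}
for n in ("top","scene"):
    f=grab_frame(n); cs=[]
    for r in R[n]:
        for b in blobs(f,(105,120,60),(125,255,255),8,r): print(n,"blue",np.round(b,1),onplane(f,b[0],b[1],.024).round(4))
        x0,y0,x1,y1=r
        cs.append(cv2.resize(f["img"][y0:y1,x0:x1],None,fx=4,fy=4,interpolation=cv2.INTER_CUBIC) if n=="top" else None)
    for nm,lo,hi in (("wood",(8,60,100),(25,200,255)),):
        for b in blobs(f,lo,hi,300,R[n][0]): print(n,nm,np.round(b,1),onplane(f,b[0],b[1],.01).round(4))
    for nm,lo,hi in (("green",(40,120,60),(80,255,255)),("red",(0,140,80),(6,255,255)),("red2",(172,140,80),(180,255,255))):
        for b in blobs(f,lo,hi,5,R[n][1]): print(n,nm,np.round(b,1),onplane(f,b[0],b[1],.011).round(4))
    if n=="top":
        h=max(c.shape[0] for c in cs)
        cv2.imwrite("pics/crop1.png",np.hstack([cv2.copyMakeBorder(c,0,h-c.shape[0],0,0,cv2.BORDER_CONSTANT) for c in cs]))
E
```

```text
top blue [257.6 163.6 140. ] [0.6591 0.1891]
top blue [374.7 261.7 175. ] [ 0.3931 -0.1188]
top wood [ 261.3  222.1 4435. ] [0.5017 0.1786]
top green [433.3 188.    9. ] [ 0.5897 -0.2856]
top red [409.2 232.8   6. ] [ 0.4687 -0.2144]
scene blue [309.3 154.   93. ] [0.6567 0.1843]
scene blue [283.1 278.3 218. ] [ 0.3899 -0.1247]
scene wood [ 257.8  183.7 3033. ] [0.4926 0.1715]
scene red [341.7 294.7  17. ] [ 0.4672 -0.2149]
```

View pics/crop1.png

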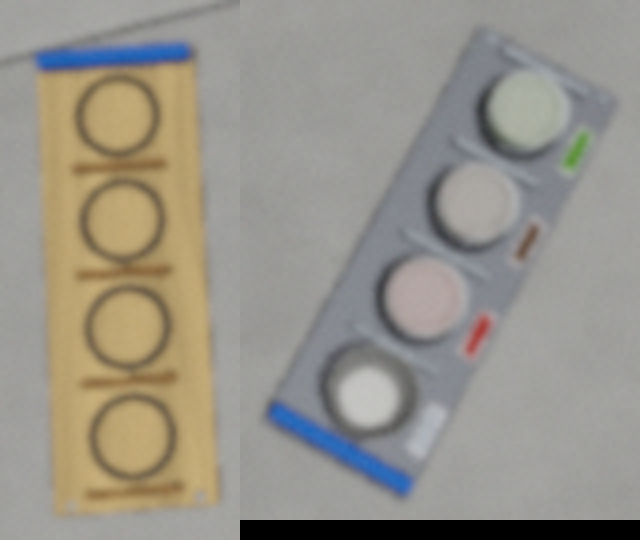

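Crop shows the order from the blue end: cup, red, brown, green (tags agree). The wooden rings are clear. I'll fit both rack poses.

```bash
cat > fit.py <<'E'
from h import *
def fit(L,W):
    L=np.array(L,float);W=np.array(W,float);a=L-L.mean(0);b=W-W.mean(0)
    th=np.arctan2((a[:,0]*b[:,1]-a[:,1]*b[:,0]).sum(),(a*b).sum());R=np.array([[np.cos(th),-np.sin(th)],[np.sin(th),np.cos(th)]])
    t=W.mean(0)-R@L.mean(0);return th,R,t,np.linalg.norm(L@R.T+t-W,axis=1)
E
python3 - <<'E'
from fit import *
f=grab_frame("top");X=[108,36,-36,-108]
g=lambda x,y,z,ox,oy:onplane(f,ox+(x-1.5)/4,oy+(y-1.5)/4,z)
W=[g(x,y,.010,230,150) for x,y in ((118,115),(122,220),(128,327),(133,437))]
th,R,t,e=fit([(x/1e3,0) for x in X],W);print("wood",th,t,e.round(4));W4=[R@[x/1e3,0]+t for x in X];print(np.round(W4,4))
pots=[g(x-240,y,.046,350,150) for x,y in ((368,390),(424,297),(476,203),(528,108))]
pots[0]=g(368-240,390,.048,350,150)
tags=[g(x-240,y,.011,350,150) for x,y in ((428,431),(479,334),(528,241),(576,151))]
L=[(x/1e3,0) for x in X]+[(x/1e3,.044) for x in X]
th2,R2,t2,e2=fit(L,pots+tags);print("grey",th2,t2,e2.round(4));print("pots",np.round(pots,4)); P4=[R2@[x/1e3,0]+t2 for x in X];print("places",np.round(P4,4))
s=grab_frame("scene");im=s["img"].copy()
im=cv2.resize(im[130:320,180:450],None,fx=3,fy=3,interpolation=cv2.INTER_CUBIC)
for ps,z in ((W4,.01),(P4,.048)):
    for p in ps:
        u,v=pix(s,[*p,z]);cv2.drawMarker(im,(int((u-180)*3+1),int((v-130)*3+1)),(255,0,255),0,10,1)
cv2.imwrite("pics/chk.png",im)
E
```

```text
wood 0.06297294838264253 [0.51306409 0.17965869] [0.0007 0.0005 0.0002 0.0007]
[[0.6209 0.1865]
 [0.549  0.1819]
 [0.4771 0.1774]
 [0.4053 0.1729]]
grey 2.6103122345404843 [ 0.52045547 -0.19319052] [0.0036 0.0015 0.002  0.0004 0.0021 0.0022 0.0016 0.0007]
pots [[ 0.4288 -0.1352]
 [ 0.4885 -0.1737]
 [ 0.55   -0.2102]
 [ 0.6133 -0.2475]]
places [[ 0.4273 -0.1385]
 [ 0.4894 -0.175 ]
 [ 0.5515 -0.2114]
 [ 0.6136 -0.2479]]
```

View pics/chk.png

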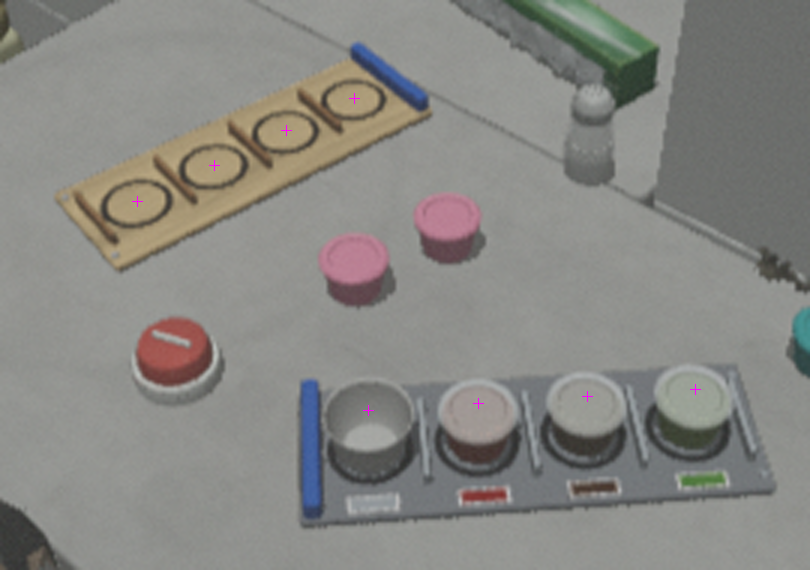

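The projected fit matches the scene view: crosses fall on the ring centres (138,201)–(354,98) and on the lids. Next, work out the first move, to above the cup.

```bash
cat > plan.py <<'E'
from h import *
import sys
G={"cup":(.428,-.137),"red":(.489,-.1744),"brown":(.551,-.2108),"green":(.6135,-.2477)}
Wd={"cup":(.4053,.1729),"red":(.4771,.1774),"brown":(.549,.1819),"green":(.6209,.1865)}
YG,YW=2.6103,.063+np.pi
def go(p,yaw,z):
    s=bot.sense();dyaw=(yaw-s["tcp_rot"][2]+np.pi)%(2*np.pi)-np.pi
    d=np.array([*p,z])-s["tcp_pos"];c,n=np.cos(yaw),np.sin(yaw)
    print("turn",round(-dyaw,3),"then shift mm",np.round([1e3*(d[0]*c+d[1]*n),1e3*(d[0]*n-d[1]*c),-1e3*d[2]],1),"t",s["clock"],"w",s["gripper_width"])
if __name__=="__main__":
    w,n,z=sys.argv[1:4]; go((G if w=="g" else Wd)[n],YG if w=="g" else YW,float(z))
E
python3 plan.py g cup .12;python3 - <<'E'
from plan import *
def trip(a,ya,b,yb):
    d=np.array(b)-a;c,n=np.cos(yb),np.sin(yb);return np.round([1e3*(d[0]*c+d[1]*n),1e3*(d[0]*n-d[1]*c)],1)
N=list(G)
for i,n in enumerate(N):
    print(n,"carry turn",round(-(YW-YG),3),trip(G[n],0,Wd[n],YW)); 
    if i<3: print("back turn +",trip(Wd[n],0,G[N[i+1]],YG))
E
```

```text
turn 0.199 then shift mm [-562.3 -513.7   93.7] t 0.3 w 0.09070972080655332
cup carry turn -0.594 [  3.1 310.7]
back turn + [-248.1 -257. ]
red carry turn -0.594 [-10.3 351.9]
back turn + [-260.4 -297.2]
brown carry turn -0.594 [-22.7 392. ]
back turn + [-273.3 -337.7]
green carry turn -0.594 [-34.7 432.9]
```

Call:
move_arm:
  motion:
    - [[0, 0, 0], 0.1, 1]
    - [[0, 0, 0], 0.1, 1]
    - [[-26, -24, 4], 0, 1]
    - [[-26, -24, 4], 0, 1]
    - [[-26, -24, 4], 0, 1]
  force: 15

```text
clock: 0.72
tcp_pos: [0.2342, 0.4881, 0.2015]
tcp_rot: [-3.142, 0.0, 2.611]
contact_force: [0.8, -0.8, 0.6]
gripper_width: 0.0912
grasp_force: 0.0
```

Call:
move_arm:
  motion:
    - [[-28, -25.5, 4.5], 0, 1]
    - [[-28, -25.5, 4.5], 0, 1]
    - [[-28, -25.5, 4.5], 0, 1]
    - [[-28, -25.5, 4.5], 0, 1]
    - [[-28, -25.5, 4.5], 0, 1]

```text
clock: 1.13
tcp_pos: [0.2904, 0.3068, 0.1794]
tcp_rot: [3.141, 0.0, 2.61]
contact_force: [1.2, 0.1, -0.1]
gripper_width: 0.0909
grasp_force: 0.0
```

Call:
move_arm:
  motion:
    - [[-28, -25.5, 4.5], 0, 1]
    - [[-28, -25.5, 4.5], 0, 1]
    - [[-28, -25.5, 4.5], 0, 1]
    - [[-28, -25.5, 4.5], 0, 1]
    - [[-28, -25.5, 4.5], 0, 1]

```text
clock: 1.55
tcp_pos: [0.3465, 0.1259, 0.1569]
tcp_rot: [3.141, 0.001, 2.61]
contact_force: [1.8, 0.3, -0.7]
gripper_width: 0.0914
grasp_force: 0.0
```

```bash
python3 plan.py g cup .12
```

```text
turn -0.0 then shift mm [-203.4 -185.4   36.9] t 1.55 w 0.0914363190381668
```

Call:
move_arm:
  motion:
    - [[-27, -25, 5], 0, 1]
    - [[-27, -25, 5], 0, 1]
    - [[-27, -25, 5], 0, 1]
    - [[-27, -25, 5], 0, 1]
    - [[-27, -25, 5], 0, 1]

```text
clock: 1.97
tcp_pos: [0.3995, -0.0507, 0.1318]
tcp_rot: [3.141, 0.001, 2.609]
contact_force: [1.0, 1.5, 0.3]
gripper_width: 0.0911
grasp_force: 0.0
```

Call:
move_arm:
  motion:
    - [[-27, -24, 5], 0, 1]
    - [[-20, -18, 4], 0, 1]
    - [[-15, -13, 3], 0, 1]
    - [[-6, -5, 0], 0, 1]
    - [[0, 0, 0], 0, 1]

```text
clock: 2.38
tcp_pos: [0.4281, -0.1362, 0.1199]
tcp_rot: [-3.142, 0.001, 2.608]
contact_force: [0.1, 0.0, 0.5]
gripper_width: 0.0911
grasp_force: 0.0
```

```bash
python3 plan.py g cup .022
python3 - <<'E'
from h import *
ims=[]
for n in("scene","top"):
    f=grab_frame(n); u,v=map(int,pix(f,[.45,-.15,.06])); c=f["img"][max(0,v-75):v+75,u-50:u+50]; ims.append(cv2.resize(c,(400,600),interpolation=cv2.INTER_CUBIC))
    print(u,v)
cv2.imwrite("pics/a1.png",np.hstack(ims))
E
```

```text
turn -0.002 then shift mm [-0.3 -0.7 97.9] t 2.3833 w 0.09106935064081957
315 261
387 238
```

View pics/a1.png

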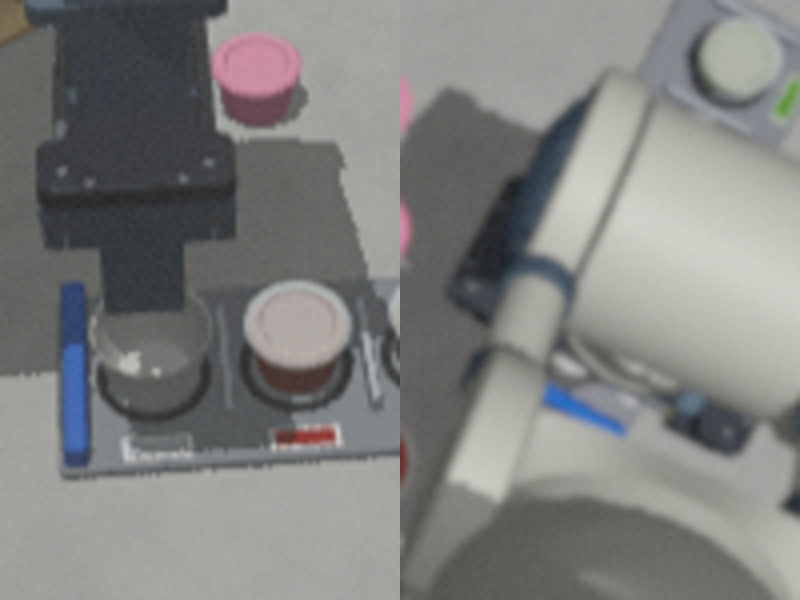

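The scene half shows the gripper centred over the cup (finger at crop (143,300), cup rim at (152,335)), with the fingers clear of the ribs. Descend and grip.

Call:
move_arm:
  motion:
    - [[0, 0, 30], 0, 1]
    - [[0, 0, 30], 0, 1]
    - [[0, 0, 23], 0, 1]
    - [[0, 0, 15], 0, 1]
    - [[0, 0, 0], 0, 1]

```text
clock: 2.9
tcp_pos: [0.4258, -0.1329, 0.02]
tcp_rot: [-3.141, -0.004, 2.611]
contact_force: [-1.4, 0.7, 0.5]
gripper_width: 0.0913
grasp_force: 0.0
```

Call:
move_arm:
  motion:
    - [[0, 0, 0], 0, 0.45]
    - [[0, 0, 0], 0, 0.45]
    - [[0, 0, 0], 0, 0.45]
    - [[0, 0, 0], 0, 0.45]
    - [[0, 0, 0], 0, 0.45]

```text
clock: 3.32
tcp_pos: [0.4279, -0.135, 0.0227]
tcp_rot: [3.141, 0.001, 2.61]
contact_force: [-0.2, -0.8, 0.7]
gripper_width: 0.0609
grasp_force: 0.3
```

Call:
move_arm:
  motion:
    - [[0, 0, 0], 0, 0.45]
    - [[0, 0, 0], 0, 0.45]
    - [[0, 0, 0], 0, 0.45]
    - [[0, 0, 0], 0, 0.45]
    - [[0, 0, 0], 0, 0.45]

```text
clock: 3.73
tcp_pos: [0.4278, -0.135, 0.0225]
tcp_rot: [3.141, 0.001, 2.61]
contact_force: [-1.1, 1.4, 11.6]
gripper_width: 0.0574
grasp_force: 15.0
```

Call:
move_arm:
  motion:
    - [[0, 0, -8], 0, 0.45]
    - [[0, 0, -15], 0, 0.45]
    - [[0, 0, -25], 0, 0.45]
    - [[0, 0, -25], 0, 0.45]
    - [[0, 0, -25], 0, 0.45]

```text
clock: 4.15
tcp_pos: [0.427, -0.1347, 0.1215]
tcp_rot: [-3.142, -0.001, 2.61]
contact_force: [0.3, 0.1, -0.2]
gripper_width: 0.0575
grasp_force: 15.0
```

```bash
python3 plan.py w cup .12
python3 - <<'E'
from h import *
f=grab_frame("scene"); u,v=map(int,pix(f,[.45,-.15,.08])); c=f["img"][max(0,v-75):v+75,u-50:u+50]; cv2.imwrite("pics/a2.png",cv2.resize(c,(400,600),interpolation=cv2.INTER_CUBIC))
E
```

```text
turn -0.595 then shift mm [  2.3 308.3   1.5] t 4.15 w 0.05753485175917086
```

View pics/a2.png

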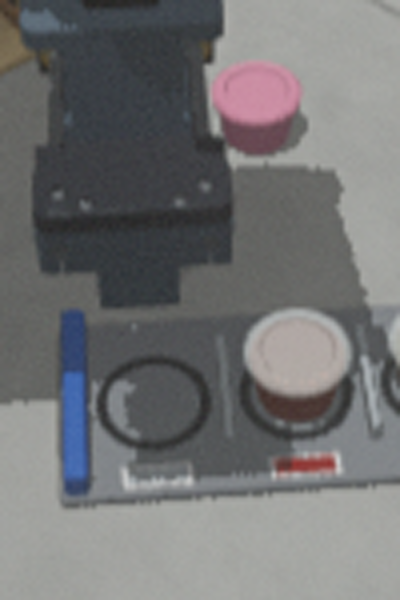

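The ring at crop (152,403) is empty and the gripper reads 15 N at 57.5 mm, but the cup itself is hard to see. I'll check with contrast stretched.

Run:
```python
from h import *
f=grab_frame("scene"); u,v=map(int,pix(f,[*bot.sense()["tcp_pos"][:2],.12])); c=f["img"][v-40:v+40,u-40:u+40]
c=cv2.resize(c,(600,600),interpolation=cv2.INTER_CUBIC).astype(float); print(u,v)
cv2.imwrite("pics/a3.png",np.clip((c-20)*2.0,0,255).astype(np.uint8))
```

```text
300 240
```

View pics/a3.png

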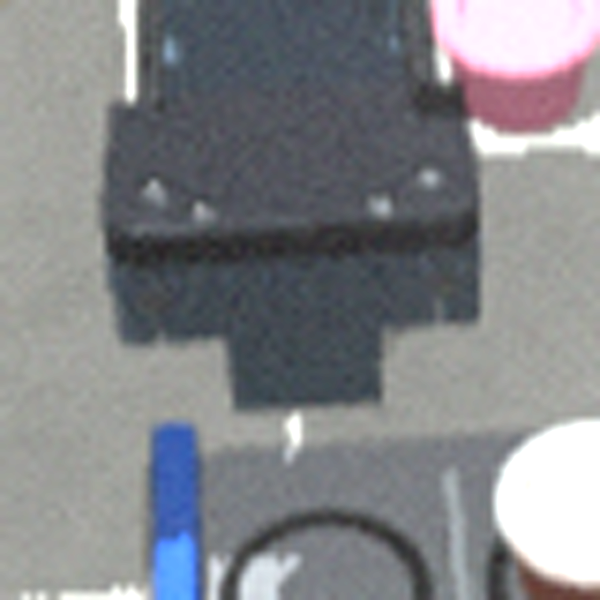

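Run:
```python
from h import *
f=grab_frame("scene")["img"]; a=cv2.imread("pics/scene0.png")
def c(i): return cv2.resize(i[205:285,255:345],(540,480),interpolation=cv2.INTER_NEAREST)
g=c(f).astype(float)
hi=cv2.createCLAHE(6,(4,4)).apply(cv2.cvtColor(c(f),cv2.COLOR_BGR2GRAY))
cv2.imwrite("pics/a4.png",hi)
```

```text
(no output)
```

View pics/a4.png

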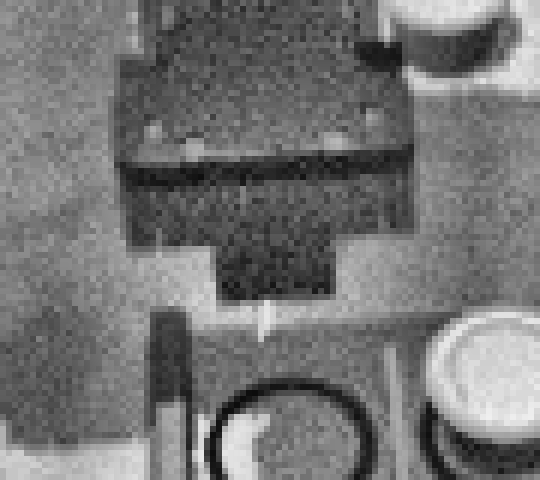

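The stretched crop shows a brighter tapering shape on both sides of the finger (130–400, 250–325), with a specular streak at (265,320). That is the cup, upright between the pads. Carry it to the wooden rack.

Call:
move_arm:
  motion:
    - [[0, 0, 0], -0.119, 0.45]
    - [[0, 0, 0], -0.119, 0.45]
    - [[0, 0, 0], -0.119, 0.45]
    - [[0, 0, 0], -0.119, 0.45]
    - [[0, 0, 0], -0.119, 0.45]

```text
clock: 4.72
tcp_pos: [0.4268, -0.1346, 0.1192]
tcp_rot: [3.141, -0.001, -3.073]
contact_force: [1.1, 0.2, -1.0]
gripper_width: 0.0569
grasp_force: 15.0
```

Call:
move_arm:
  motion:
    - [[0, 20, 0], 0, 0.45]
    - [[0, 30, 0], 0, 0.45]
    - [[0, 35, 0], 0, 0.45]
    - [[0, 35, 0], 0, 0.45]
    - [[0, 35, 0], 0, 0.45]

```text
clock: 5.13
tcp_pos: [0.4166, 0.0212, 0.1192]
tcp_rot: [3.141, -0.001, -3.079]
contact_force: [1.1, -0.5, -1.4]
gripper_width: 0.0573
grasp_force: 15.0
```

Call:
move_arm:
  motion:
    - [[0, 35, 0], 0, 0.45]
    - [[0, 35, 0], 0, 0.45]
    - [[0, 35, 0], 0, 0.45]
    - [[0, 30, 0], 0, 0.45]
    - [[2, 15, 0], 0, 0.45]

```text
clock: 5.55
tcp_pos: [0.4054, 0.1721, 0.1193]
tcp_rot: [3.141, -0.001, -3.077]
contact_force: [-0.0, -0.2, -0.9]
gripper_width: 0.0572
grasp_force: 15.0
```

Call:
move_arm:
  motion:
    - [[0, 3, 0], 0, 0.45]
    - [[0, 0, 0], 0, 0.45]

```text
clock: 5.72
tcp_pos: [0.4054, 0.1729, 0.1193]
tcp_rot: [-3.141, -0.001, -3.076]
contact_force: [-0.1, -0.2, -0.5]
gripper_width: 0.0579
grasp_force: 15.0
```

```bash
python3 plan.py w cup .025
python3 - <<'E'
from h import *
f=grab_frame("scene"); u,v=map(int,pix(f,[.41,.17,.06])); c=f["img"][v-50:v+50,u-50:u+50]; print(u,v);cv2.imwrite("pics/a5.png",cv2.resize(c,(600,600),interpolation=cv2.INTER_CUBIC))
E
```

```text
turn 0.002 then shift mm [ 0.1  0.  94.3] t 5.7167 w 0.05785548446472296
224 181
```

View pics/a5.png

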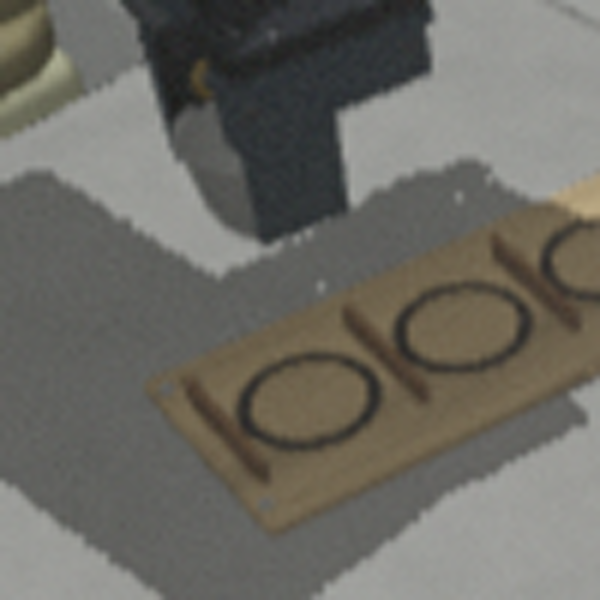

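The cup is held upright (left of the finger at (220,170)), over the last ring at (310,400). Lower and release.

Call:
move_arm:
  motion:
    - [[0, 0, 25], 0, 0.45]
    - [[0, 0, 30], 0, 0.45]
    - [[0, 0, 25], 0, 0.45]
    - [[0, 0, 10], 0, 0.45]
    - [[0, 0, 0], 0, 0.45]

```text
clock: 6.18
tcp_pos: [0.4048, 0.1707, 0.0278]
tcp_rot: [-3.141, -0.004, -3.08]
contact_force: [-0.5, 0.2, -0.2]
gripper_width: 0.0575
grasp_force: 15.0
```

Call:
move_arm:
  motion:
    - [[0, 0, 4], 0, 0.45]
    - [[0, 0, 2], 0, 0.45]
    - [[0, 0, 0], 0, 0.45]
    - [[0, 0, 0], 0, 0.45]

```text
clock: 6.52
tcp_pos: [0.4065, 0.1723, 0.0245]
tcp_rot: [3.141, 0.001, -3.079]
contact_force: [0.4, -0.7, -0.9]
gripper_width: 0.0576
grasp_force: 15.0
```

Call:
move_arm:
  motion:
    - [[0, 0, 0], 0, 0.7]
    - [[0, 0, 0], 0, 1]
    - [[0, 0, 0], 0, 1]
    - [[0, 0, 0], 0, 1]
    - [[0, 0, 0], 0, 1]

```text
clock: 6.93
tcp_pos: [0.4061, 0.1724, 0.024]
tcp_rot: [3.142, 0.0, -3.078]
contact_force: [0.1, 0.5, 0.6]
gripper_width: 0.0877
grasp_force: 0.0
```

Call:
move_arm:
  motion:
    - [[0, 0, 0], 0, 1]
    - [[0, 0, -10], 0, 1]
    - [[0, 0, -30], 0, 1]
    - [[0, 0, -30], 0, 1]
    - [[0, 0, -25], 0, 1]

```text
clock: 7.35
tcp_pos: [0.4058, 0.1724, 0.1204]
tcp_rot: [-3.142, -0.0, -3.078]
contact_force: [0.6, -0.0, 0.1]
gripper_width: 0.0914
grasp_force: 0.0
```

```bash
python3 plan.py g red .12
```

```text
turn 0.595 then shift mm [-247.4 -256.8    0.4] t 7.35 w 0.09142169196089586
```

Call:
move_arm:
  motion:
    - [[0, 0, 0], 0.119, 1]
    - [[0, 0, 0], 0.119, 1]
    - [[0, 0, 0], 0.119, 1]
    - [[0, 0, 0], 0.119, 1]
    - [[0, 0, 0], 0.119, 1]

```text
clock: 7.77
tcp_pos: [0.406, 0.1724, 0.119]
tcp_rot: [3.142, 0.0, 2.604]
contact_force: [0.7, -0.4, 0.4]
gripper_width: 0.091
grasp_force: 0.0
```

Call:
move_arm:
  motion:
    - [[-20, -21, 0], 0, 1]
    - [[-27, -28, 0], 0, 1]
    - [[-27, -28, 0], 0, 1]
    - [[-27, -28, 0], 0, 1]
    - [[-27, -28, 0], 0, 1]

```text
clock: 8.18
tcp_pos: [0.4489, -0.0089, 0.119]
tcp_rot: [3.142, 0.0, 2.61]
contact_force: [0.9, 1.1, 0.6]
gripper_width: 0.0913
grasp_force: 0.0
```

Call:
move_arm:
  motion:
    - [[-27, -28, 0], 0, 1]
    - [[-27, -28, 0], 0, 1]
    - [[-27, -28, 0], 0, 1]
    - [[-25, -26, 0], 0, 1]
    - [[-13.4, -13.8, 0], 0, 1]

```text
clock: 8.6
tcp_pos: [0.4899, -0.1783, 0.119]
tcp_rot: [-3.141, 0.001, 2.608]
contact_force: [1.0, 0.6, -0.4]
gripper_width: 0.0914
grasp_force: 0.0
```

Call:
move_arm:
  motion:
    - [[0, 0, 0], 0, 1]
    - [[0, 0, 0], 0, 1]

```text
clock: 8.77
tcp_pos: [0.4889, -0.1752, 0.1187]
tcp_rot: [3.142, -0.0, 2.608]
contact_force: [0.4, -0.2, -0.1]
gripper_width: 0.0914
grasp_force: 0.0
```

```bash
python3 plan.py g red .022
python3 - <<'E'
from h import *
f=grab_frame("top");c=f["img"][150:285,225:295];cv2.imwrite("pics/b1.png",cv2.resize(c,None,fx=4.4,fy=4.4,interpolation=cv2.INTER_CUBIC))
E
```

```text
turn -0.002 then shift mm [ 0.3  0.7 96.7] t 8.7667 w 0.09141199994161245
```

View pics/b1.png

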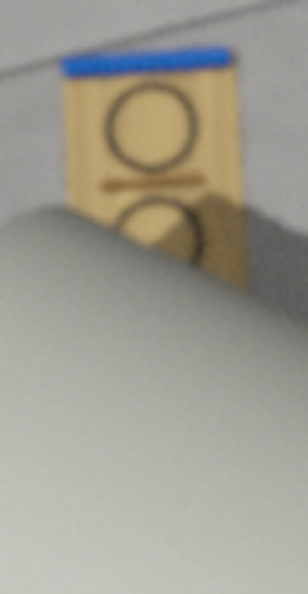

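That view is blocked by the arm; I'll check the cup at the end. Pick the red pot.

Call:
move_arm:
  motion:
    - [[0, 0, 30], 0, 1]
    - [[0, 0, 30], 0, 1]
    - [[0, 0, 23], 0, 1]
    - [[0, 0, 13], 0, 1]
    - [[0, 0, 0], 0, 1]

```text
clock: 9.23
tcp_pos: [0.4872, -0.1723, 0.0207]
tcp_rot: [-3.141, -0.005, 2.611]
contact_force: [-0.3, 0.9, 0.2]
gripper_width: 0.0915
grasp_force: 0.0
```

Call:
move_arm:
  motion:
    - [[0, 0, 0], 0, 0.45]
    - [[0, 0, 0], 0, 0.45]
    - [[0, 0, 0], 0, 0.45]
    - [[0, 0, 0], 0, 0.45]
    - [[0, 0, 0], 0, 0.45]

```text
clock: 9.65
tcp_pos: [0.4894, -0.1745, 0.0237]
tcp_rot: [3.141, 0.001, 2.61]
contact_force: [0.0, -0.4, -0.0]
gripper_width: 0.0606
grasp_force: 0.0
```

Call:
move_arm:
  motion:
    - [[0, 0, 0], 0, 0.45]
    - [[0, 0, 0], 0, 0.45]
    - [[0, 0, 0], 0, 0.45]
    - [[0, 0, 0], 0, 0.45]
    - [[0, 0, 0], 0, 0.45]

```text
clock: 10.07
tcp_pos: [0.4893, -0.1745, 0.0233]
tcp_rot: [3.141, 0.001, 2.61]
contact_force: [-0.8, 1.0, 7.4]
gripper_width: 0.052
grasp_force: 15.0
```

Call:
move_arm:
  motion:
    - [[0, 0, -8], 0, 0.45]
    - [[0, 0, -15], 0, 0.45]
    - [[0, 0, -25], 0, 0.45]
    - [[0, 0, -25], 0, 0.45]
    - [[0, 0, -25], 0, 0.45]

```text
clock: 10.48
tcp_pos: [0.4887, -0.1742, 0.1224]
tcp_rot: [-3.142, -0.001, 2.61]
contact_force: [0.4, 0.0, -0.4]
gripper_width: 0.0524
grasp_force: 15.0
```

```bash
python3 plan.py w red .12
```

```text
turn -0.595 then shift mm [-10.6 351.7   2.4] t 10.4833 w 0.05238512720230342
```

Call:
move_arm:
  motion:
    - [[0, 0, 0], -0.119, 0.45]
    - [[0, 0, 0], -0.119, 0.45]
    - [[0, 0, 0], -0.119, 0.45]
    - [[0, 0, 0], -0.119, 0.45]
    - [[0, 0, 0], -0.119, 0.45]

```text
clock: 10.9
tcp_pos: [0.4889, -0.1744, 0.1215]
tcp_rot: [-3.142, 0.0, -3.073]
contact_force: [0.3, 0.3, 0.3]
gripper_width: 0.0523
grasp_force: 15.0
```

Call:
move_arm:
  motion:
    - [[0, 20, 0], 0, 0.45]
    - [[-2, 37, 0], 0, 0.45]
    - [[-2, 37, 0], 0, 0.45]
    - [[-2, 37, 0], 0, 0.45]
    - [[-2, 37, 0], 0, 0.45]

```text
clock: 11.32
tcp_pos: [0.486, -0.0047, 0.1214]
tcp_rot: [-3.142, 0.0, -3.079]
contact_force: [1.1, 0.2, -0.1]
gripper_width: 0.0523
grasp_force: 15.0
```

Call:
move_arm:
  motion:
    - [[-1, 37, 0], 0, 0.45]
    - [[-1, 37, 0], 0, 0.45]
    - [[-1, 37, 0], 0, 0.45]
    - [[0, 37, 0], 0, 0.45]
    - [[0, 26, 0], 0, 0.45]

```text
clock: 11.73
tcp_pos: [0.4778, 0.1704, 0.1215]
tcp_rot: [3.141, 0.0, -3.077]
contact_force: [0.6, -0.8, -0.6]
gripper_width: 0.052
grasp_force: 15.0
```

Call:
move_arm:
  motion:
    - [[0, 10, 0], 0, 0.45]
    - [[0, 0, 0], 0, 0.45]
    - [[0, 0, 0], 0, 0.45]

```text
clock: 11.98
tcp_pos: [0.4777, 0.1774, 0.1211]
tcp_rot: [-3.141, -0.0, -3.077]
contact_force: [0.0, 0.5, -0.4]
gripper_width: 0.052
grasp_force: 15.0
```

```bash
python3 plan.py w red .024
```

```text
turn 0.001 then shift mm [ 0.6 -0.  97.1] t 11.9833 w 0.05200282832491853
```

Call:
move_arm:
  motion:
    - [[0, 0, 25], 0, 0.45]
    - [[0, 0, 30], 0, 0.45]
    - [[0, 0, 25], 0, 0.45]
    - [[0, 0, 10], 0, 0.45]
    - [[0, 0, 0], 0, 0.45]

```text
clock: 12.4
tcp_pos: [0.4767, 0.1761, 0.0293]
tcp_rot: [-3.141, -0.004, -3.08]
contact_force: [-0.5, -1.1, 0.2]
gripper_width: 0.0522
grasp_force: 15.0
```

Call:
move_arm:
  motion:
    - [[1, 0, 5], 0, 0.45]
    - [[0, 0, 3], 0, 0.45]
    - [[0, 0, 0], 0, 0.45]
    - [[0, 0, 0], 0, 0.45]

```text
clock: 12.73
tcp_pos: [0.4773, 0.1776, 0.0237]
tcp_rot: [3.141, 0.001, -3.078]
contact_force: [0.3, -0.1, 0.3]
gripper_width: 0.0521
grasp_force: 15.0
```

Call:
move_arm:
  motion:
    - [[0, 0, 0], 0, 0.7]
    - [[0, 0, 0], 0, 1]
    - [[0, 0, 0], 0, 1]
    - [[0, 0, 0], 0, 1]
    - [[0, 0, 0], 0, 1]

```text
clock: 13.15
tcp_pos: [0.4768, 0.1776, 0.023]
tcp_rot: [3.142, 0.0, -3.078]
contact_force: [-0.7, -0.4, -0.5]
gripper_width: 0.0824
grasp_force: 0.0
```

Call:
move_arm:
  motion:
    - [[0, 0, 0], 0, 1]
    - [[0, 0, -10], 0, 1]
    - [[0, 0, -30], 0, 1]
    - [[0, 0, -30], 0, 1]
    - [[0, 0, -25], 0, 1]

```text
clock: 13.57
tcp_pos: [0.4767, 0.1776, 0.1202]
tcp_rot: [3.142, 0.0, -3.078]
contact_force: [0.5, -0.1, 0.5]
gripper_width: 0.0911
grasp_force: 0.0
```

```bash
python3 plan.py g brown .12
```

```text
turn 0.595 then shift mm [-2.608e+02 -2.972e+02  2.000e-01] t 13.5667 w 0.09108704417874103
```

Call:
move_arm:
  motion:
    - [[0, 0, 0], 0.119, 1]
    - [[0, 0, 0], 0.119, 1]
    - [[0, 0, 0], 0.119, 1]
    - [[0, 0, 0], 0.119, 1]
    - [[0, 0, 0], 0.119, 1]

```text
clock: 13.98
tcp_pos: [0.4768, 0.1775, 0.1187]
tcp_rot: [3.141, 0.0, 2.604]
contact_force: [-0.7, 1.2, -0.4]
gripper_width: 0.0912
grasp_force: 0.0
```

Call:
move_arm:
  motion:
    - [[-13, -15, 0], 0, 1]
    - [[-26, -29.6, 0], 0, 1]
    - [[-26, -29.6, 0], 0, 1]
    - [[-26, -29.6, 0], 0, 1]
    - [[-26, -29.6, 0], 0, 1]

```text
clock: 14.4
tcp_pos: [0.51, 0.0016, 0.1187]
tcp_rot: [3.141, 0.0, 2.61]
contact_force: [0.8, 0.7, -0.1]
gripper_width: 0.0911
grasp_force: 0.0
```

Call:
move_arm:
  motion:
    - [[-26, -29.6, 0], 0, 1]
    - [[-26, -29.6, 0], 0, 1]
    - [[-26, -29.6, 0], 0, 1]
    - [[-26, -29.6, 0], 0, 1]
    - [[-26, -29.6, 0], 0, 1]

```text
clock: 14.82
tcp_pos: [0.5469, -0.1923, 0.1188]
tcp_rot: [3.142, 0.0, 2.61]
contact_force: [0.7, 0.1, 0.8]
gripper_width: 0.0914
grasp_force: 0.0
```

Call:
move_arm:
  motion:
    - [[-13.8, -15.8, 0], 0, 1]
    - [[0, 0, 0], 0, 1]
    - [[0, 0, 0], 0, 1]

```text
clock: 15.07
tcp_pos: [0.5507, -0.2119, 0.1184]
tcp_rot: [3.142, 0.0, 2.608]
contact_force: [0.1, -0.1, 0.3]
gripper_width: 0.0908
grasp_force: 0.0
```

```bash
python3 plan.py g brown .023
```

```text
turn -0.003 then shift mm [ 0.3  1.1 95.4] t 15.0667 w 0.0908394583295457
```

Call:
move_arm:
  motion:
    - [[0, 1, 30], 0, 1]
    - [[0, 0, 30], 0, 1]
    - [[0, 0, 23], 0, 1]
    - [[0, 0, 12], 0, 1]
    - [[0, 0, 0], 0, 1]

```text
clock: 15.48
tcp_pos: [0.5499, -0.2084, 0.0211]
tcp_rot: [-3.141, -0.004, 2.611]
contact_force: [0.5, 0.6, -0.8]
gripper_width: 0.091
grasp_force: 0.0
```

Call:
move_arm:
  motion:
    - [[0, 0, 0], 0, 0.45]
    - [[0, 0, 0], 0, 0.45]
    - [[0, 0, 0], 0, 0.45]
    - [[0, 0, 0], 0, 0.45]
    - [[0, 0, 0], 0, 0.45]

```text
clock: 15.9
tcp_pos: [0.5518, -0.2102, 0.0238]
tcp_rot: [3.141, 0.001, 2.61]
contact_force: [0.3, 0.1, 0.3]
gripper_width: 0.0608
grasp_force: 0.0
```

Call:
move_arm:
  motion:
    - [[0, 0, 0], 0, 0.45]
    - [[0, 0, 0], 0, 0.45]
    - [[0, 0, 0], 0, 0.45]
    - [[0, 0, 0], 0, 0.45]
    - [[0, 0, 0], 0, 0.45]

```text
clock: 16.32
tcp_pos: [0.5516, -0.2101, 0.0233]
tcp_rot: [3.142, 0.001, 2.61]
contact_force: [-0.8, 0.6, 7.0]
gripper_width: 0.0519
grasp_force: 15.0
```

Call:
move_arm:
  motion:
    - [[0, 0, -8], 0, 0.45]
    - [[0, 0, -15], 0, 0.45]
    - [[0, 0, -25], 0, 0.45]
    - [[0, 0, -25], 0, 0.45]
    - [[0, 0, -25], 0, 0.45]

```text
clock: 16.73
tcp_pos: [0.5511, -0.2098, 0.1223]
tcp_rot: [-3.142, -0.001, 2.61]
contact_force: [0.2, -0.3, -1.2]
gripper_width: 0.0522
grasp_force: 15.0
```

```bash
python3 plan.py w brown .12
```

```text
turn -0.595 then shift mm [-22.6 391.1   2.3] t 16.7333 w 0.05224967635010531
```

Call:
move_arm:
  motion:
    - [[0, 0, 0], -0.119, 0.45]
    - [[0, 0, 0], -0.119, 0.45]
    - [[0, 0, 0], -0.119, 0.45]
    - [[0, 0, 0], -0.119, 0.45]
    - [[0, 0, 0], -0.119, 0.45]

```text
clock: 17.15
tcp_pos: [0.5513, -0.2099, 0.1215]
tcp_rot: [-3.142, 0.0, -3.073]
contact_force: [-0.1, 0.5, -0.5]
gripper_width: 0.0518
grasp_force: 15.0
```

Call:
move_arm:
  motion:
    - [[0, 20, 0], 0, 0.45]
    - [[-2.5, 38, 0], 0, 0.45]
    - [[-2.5, 38, 0], 0, 0.45]
    - [[-2.5, 38, 0], 0, 0.45]
    - [[-2.5, 38, 0], 0, 0.45]

```text
clock: 17.57
tcp_pos: [0.5501, -0.0362, 0.1214]
tcp_rot: [3.142, 0.0, -3.079]
contact_force: [0.5, -0.1, 0.2]
gripper_width: 0.052
grasp_force: 15.0
```

Call:
move_arm:
  motion:
    - [[-2.5, 38, 0], 0, 0.45]
    - [[-2.5, 38, 0], 0, 0.45]
    - [[-2.5, 38, 0], 0, 0.45]
    - [[-2.5, 38, 0], 0, 0.45]
    - [[-2, 38, 0], 0, 0.45]

```text
clock: 17.98
tcp_pos: [0.5501, 0.1546, 0.1215]
tcp_rot: [3.142, 0.0, -3.078]
contact_force: [1.0, 0.2, -0.1]
gripper_width: 0.0519
grasp_force: 15.0
```

Call:
move_arm:
  motion:
    - [[0, 20, 0], 0, 0.45]
    - [[0, 9, 0], 0, 0.45]
    - [[0, 0, 0], 0, 0.45]
    - [[0, 0, 0], 0, 0.45]

```text
clock: 18.32
tcp_pos: [0.5485, 0.1812, 0.1211]
tcp_rot: [-3.141, -0.0, -3.078]
contact_force: [0.4, -0.6, -0.7]
gripper_width: 0.0522
grasp_force: 15.0
```

```bash
python3 plan.py w brown .0235
```

```text
turn 0.001 then shift mm [-0.5  0.7 97.6] t 18.3167 w 0.052195380753918295
```

Call:
move_arm:
  motion:
    - [[0, 0.5, 25], 0, 0.45]
    - [[0, 0, 30], 0, 0.45]
    - [[0, 0, 25], 0, 0.45]
    - [[0, 0, 10], 0, 0.45]
    - [[0, 0, 0], 0, 0.45]

```text
clock: 18.73
tcp_pos: [0.5474, 0.1804, 0.0291]
tcp_rot: [-3.141, -0.004, -3.08]
contact_force: [-0.8, 0.5, -0.5]
gripper_width: 0.0517
grasp_force: 15.0
```

Call:
move_arm:
  motion:
    - [[0, 0, 5], 0, 0.45]
    - [[0, 0, 3], 0, 0.45]
    - [[0, 0, 0], 0, 0.45]
    - [[0, 0, 0], 0, 0.45]

```text
clock: 19.07
tcp_pos: [0.5491, 0.1821, 0.0238]
tcp_rot: [3.141, 0.001, -3.078]
contact_force: [0.2, 0.3, -0.5]
gripper_width: 0.0524
grasp_force: 15.0
```

Call:
move_arm:
  motion:
    - [[0, 0, 0], 0, 0.7]
    - [[0, 0, 0], 0, 1]
    - [[0, 0, 0], 0, 1]
    - [[0, 0, 0], 0, 1]
    - [[0, 0, 0], 0, 1]

```text
clock: 19.48
tcp_pos: [0.5486, 0.1822, 0.0231]
tcp_rot: [3.142, 0.0, -3.078]
contact_force: [0.4, -0.2, 0.6]
gripper_width: 0.0824
grasp_force: 0.0
```

Call:
move_arm:
  motion:
    - [[0, 0, 0], 0, 1]
    - [[0, 0, -10], 0, 1]
    - [[0, 0, -30], 0, 1]
    - [[0, 0, -30], 0, 1]
    - [[0, 0, -25], 0, 1]

```text
clock: 19.9
tcp_pos: [0.5487, 0.1822, 0.1203]
tcp_rot: [3.141, 0.001, -3.078]
contact_force: [1.0, -0.5, -0.1]
gripper_width: 0.0913
grasp_force: 0.0
```

```bash
python3 plan.py g green .12
```

```text
turn 0.595 then shift mm [-2.737e+02 -3.378e+02  3.000e-01] t 19.9 w 0.09129010290500462
```

Call:
move_arm:
  motion:
    - [[0, 0, 0], 0.119, 1]
    - [[0, 0, 0], 0.119, 1]
    - [[0, 0, 0], 0.119, 1]
    - [[0, 0, 0], 0.119, 1]
    - [[0, 0, 0], 0.119, 1]

```text
clock: 20.32
tcp_pos: [0.5486, 0.1821, 0.1187]
tcp_rot: [3.141, 0.0, 2.604]
contact_force: [-0.9, -0.4, -0.7]
gripper_width: 0.0914
grasp_force: 0.0
```

Call:
move_arm:
  motion:
    - [[-24, -29.6, 0], 0, 1]
    - [[-24, -29.6, 0], 0, 1]
    - [[-24, -29.6, 0], 0, 1]
    - [[-24, -29.6, 0], 0, 1]
    - [[-24, -29.6, 0], 0, 1]

```text
clock: 20.73
tcp_pos: [0.577, -0.008, 0.1188]
tcp_rot: [3.141, 0.0, 2.61]
contact_force: [1.4, -0.6, -0.7]
gripper_width: 0.0913
grasp_force: 0.0
```

Call:
move_arm:
  motion:
    - [[-24, -29.6, 0], 0, 1]
    - [[-24, -29.6, 0], 0, 1]
    - [[-24, -29.6, 0], 0, 1]
    - [[-24, -29.6, 0], 0, 1]
    - [[-24, -29.6, 0], 0, 1]

```text
clock: 21.15
tcp_pos: [0.6053, -0.1967, 0.1188]
tcp_rot: [3.142, 0.0, 2.61]
contact_force: [1.3, -0.1, 0.5]
gripper_width: 0.0915
grasp_force: 0.0
```

Call:
move_arm:
  motion:
    - [[-24, -29.6, 0], 0, 1]
    - [[-9.7, -11.5, 0], 0, 1]
    - [[0, 0, 0], 0, 1]
    - [[0, 0, 0], 0, 1]

```text
clock: 21.48
tcp_pos: [0.6133, -0.2475, 0.1182]
tcp_rot: [3.141, -0.0, 2.608]
contact_force: [-0.4, 0.8, 0.1]
gripper_width: 0.091
grasp_force: 0.0
```

```bash
python3 plan.py g green .023
```

```text
turn -0.002 then shift mm [-0.2 -0.1 95.2] t 21.4833 w 0.0910232651211731
```

Call:
move_arm:
  motion:
    - [[0, 0, 30], 0, 1]
    - [[0, 0, 30], 0, 1]
    - [[0, 0, 23], 0, 1]
    - [[0, 0, 12], 0, 1]
    - [[0, 0, 0], 0, 1]

```text
clock: 21.9
tcp_pos: [0.6121, -0.2451, 0.0208]
tcp_rot: [-3.142, -0.005, 2.611]
contact_force: [-0.9, 0.7, -0.0]
gripper_width: 0.0914
grasp_force: 0.0
```

Call:
move_arm:
  motion:
    - [[0, 0, 0], 0, 0.45]
    - [[0, 0, 0], 0, 0.45]
    - [[0, 0, 0], 0, 0.45]
    - [[0, 0, 0], 0, 0.45]
    - [[0, 0, 0], 0, 0.45]

```text
clock: 22.32
tcp_pos: [0.614, -0.2474, 0.0239]
tcp_rot: [3.142, 0.001, 2.61]
contact_force: [-0.5, 0.5, 0.3]
gripper_width: 0.0606
grasp_force: 0.0
```

Call:
move_arm:
  motion:
    - [[0, 0, 0], 0, 0.45]
    - [[0, 0, 0], 0, 0.45]
    - [[0, 0, 0], 0, 0.45]
    - [[0, 0, 0], 0, 0.45]
    - [[0, 0, 0], 0, 0.45]

```text
clock: 22.73
tcp_pos: [0.6138, -0.2474, 0.0234]
tcp_rot: [3.142, 0.001, 2.61]
contact_force: [-0.6, -0.1, 5.5]
gripper_width: 0.0522
grasp_force: 15.0
```

Call:
move_arm:
  motion:
    - [[0, 0, -8], 0, 0.45]
    - [[0, 0, -15], 0, 0.45]
    - [[0, 0, -25], 0, 0.45]
    - [[0, 0, -25], 0, 0.45]
    - [[0, 0, -25], 0, 0.45]

```text
clock: 23.15
tcp_pos: [0.6133, -0.2471, 0.1223]
tcp_rot: [-3.142, -0.001, 2.61]
contact_force: [0.3, 0.1, -1.1]
gripper_width: 0.0522
grasp_force: 15.0
```

```bash
python3 plan.py w green .12
```

```text
turn -0.595 then shift mm [-34.9 432.2   2.3] t 23.15 w 0.05223838690813309
```

Call:
move_arm:
  motion:
    - [[0, 0, 0], -0.119, 0.45]
    - [[0, 0, 0], -0.119, 0.45]
    - [[0, 0, 0], -0.119, 0.45]
    - [[0, 0, 0], -0.119, 0.45]
    - [[0, 0, 0], -0.119, 0.45]

```text
clock: 23.57
tcp_pos: [0.6135, -0.2472, 0.1214]
tcp_rot: [-3.142, 0.0, -3.073]
contact_force: [-0.8, 0.0, -0.5]
gripper_width: 0.0517
grasp_force: 15.0
```

Call:
move_arm:
  motion:
    - [[0, 20, 0], 0, 0.45]
    - [[-3.5, 39, 0], 0, 0.45]
    - [[-3.5, 39, 0], 0, 0.45]
    - [[-3.5, 39, 0], 0, 0.45]
    - [[-3.5, 39, 0], 0, 0.45]

```text
clock: 23.98
tcp_pos: [0.6161, -0.0691, 0.1214]
tcp_rot: [3.142, 0.0, -3.079]
contact_force: [1.1, 0.5, -0.3]
gripper_width: 0.052
grasp_force: 15.0
```

Call:
move_arm:
  motion:
    - [[-3.5, 39, 0], 0, 0.45]
    - [[-3.5, 39, 0], 0, 0.45]
    - [[-3.5, 39, 0], 0, 0.45]
    - [[-3.5, 39, 0], 0, 0.45]
    - [[-3.5, 39, 0], 0, 0.45]

```text
clock: 24.4
tcp_pos: [0.6213, 0.1269, 0.1215]
tcp_rot: [-3.142, 0.0, -3.078]
contact_force: [1.3, -0.9, 1.0]
gripper_width: 0.0521
grasp_force: 15.0
```

Call:
move_arm:
  motion:
    - [[-3.5, 39, 0], 0, 0.45]
    - [[0, 22, 0], 0, 0.45]
    - [[0, 0, 0], 0, 0.45]
    - [[0, 0, 0], 0, 0.45]
    - [[0, 0, 0], 0, 0.45]

```text
clock: 24.82
tcp_pos: [0.6211, 0.1857, 0.1211]
tcp_rot: [-3.141, -0.0, -3.078]
contact_force: [0.9, 0.8, -0.1]
gripper_width: 0.0524
grasp_force: 15.0
```

```bash
python3 plan.py w green .0235
```

```text
turn 0.0 then shift mm [ 0.2  0.8 97.6] t 24.8167 w 0.052363277879936866
```

Lower, release, raise, then retreat toward −y, clear of the racks.

Call:
move_arm:
  motion:
    - [[0, 0.7, 25], 0, 0.45]
    - [[0, 0, 30], 0, 0.45]
    - [[0, 0, 25], 0, 0.45]
    - [[0, 0, 10], 0, 0.45]
    - [[0, 0, 0], 0, 0.45]

```text
clock: 25.23
tcp_pos: [0.6199, 0.1854, 0.0289]
tcp_rot: [-3.141, -0.004, -3.08]
contact_force: [0.4, -0.5, 0.1]
gripper_width: 0.0521
grasp_force: 15.0
```

Call:
move_arm:
  motion:
    - [[0, 0, 5], 0, 0.45]
    - [[0, 0, 3], 0, 0.45]
    - [[0, 0, 0], 0, 0.45]
    - [[0, 0, 0], 0, 0.45]

```text
clock: 25.57
tcp_pos: [0.6217, 0.1869, 0.0239]
tcp_rot: [3.141, 0.001, -3.078]
contact_force: [0.2, 0.9, -0.8]
gripper_width: 0.0519
grasp_force: 15.0
```

Call:
move_arm:
  motion:
    - [[0, 0, 0], 0, 0.7]
    - [[0, 0, 0], 0, 1]
    - [[0, 0, 0], 0, 1]
    - [[0, 0, 0], 0, 1]
    - [[0, 0, 0], 0, 1]

```text
clock: 25.98
tcp_pos: [0.6212, 0.1869, 0.023]
tcp_rot: [3.142, 0.0, -3.078]
contact_force: [0.1, 0.1, -0.1]
gripper_width: 0.0826
grasp_force: 0.0
```

Call:
move_arm:
  motion:
    - [[0, 0, 0], 0, 1]
    - [[0, 0, -10], 0, 1]
    - [[0, 0, -30], 0, 1]
    - [[0, 0, -30], 0, 1]
    - [[0, 0, -30], 0, 1]

```text
clock: 26.4
tcp_pos: [0.6209, 0.1868, 0.1246]
tcp_rot: [-3.142, -0.0, -3.078]
contact_force: [1.4, 0.8, -0.2]
gripper_width: 0.0912
grasp_force: 0.0
```

Call:
move_arm:
  motion:
    - [[10, -35, 0], 0, 1]
    - [[10, -38, 0], 0, 1]
    - [[10, -38, 0], 0, 1]
    - [[10, -38, 0], 0, 1]
    - [[10, -38, 0], 0, 1]

```text
clock: 26.82
tcp_pos: [0.5826, -0.0045, 0.1238]
tcp_rot: [-3.141, 0.001, -3.078]
contact_force: [2.4, 0.0, 0.2]
gripper_width: 0.0912
grasp_force: 0.0
```

Call:
move_arm:
  motion:
    - [[10, -38, 0], 0, 1]
    - [[10, -38, 0], 0, 1]
    - [[10, -38, 0], 0, 1]
    - [[10, -38, 0], 0, 1]
    - [[10, -38, 0], 0, 1]

```text
clock: 27.23
tcp_pos: [0.5446, -0.1976, 0.1238]
tcp_rot: [-3.141, 0.001, -3.078]
contact_force: [-0.1, -0.6, 0.5]
gripper_width: 0.0913
grasp_force: 0.0
```

Run:
```python
from h import *
ims=[]
f=grab_frame("top");c=f["img"][150:285,225:295];ims.append(cv2.resize(c,(280,540),interpolation=cv2.INTER_CUBIC))
f=grab_frame("scene");c=f["img"][125:225,185:335];c=cv2.resize(c,(500,333),interpolation=cv2.INTER_CUBIC)
ims.append(cv2.copyMakeBorder(c,0,207,0,0,cv2.BORDER_CONSTANT));cv2.imwrite("pics/c1.png",np.hstack(ims))
```

```text
(no output)
```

View pics/c1.png

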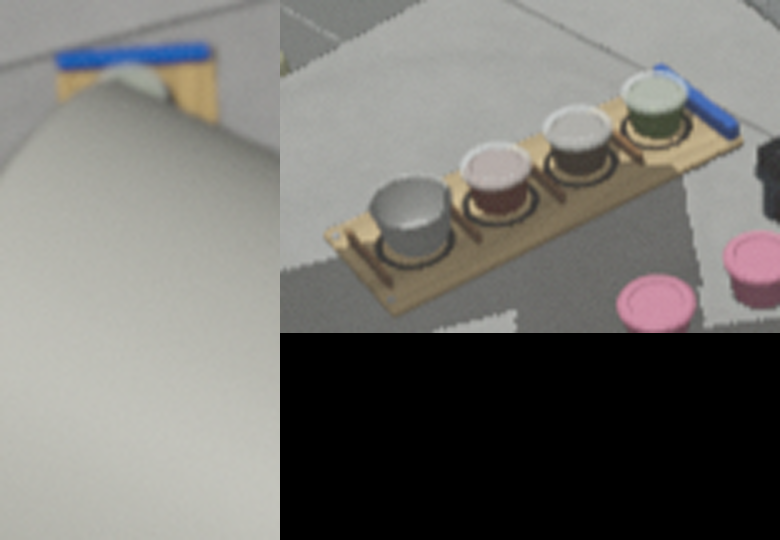

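The scene half shows the order from the blue end as green, brown, red, cup, all upright on their rings. Clear the view for a centring measurement.

Call:
move_arm:
  motion:
    - [[0, 0, -35], 0, 1]
    - [[0, 0, -35], 0, 1]
    - [[0, 0, -35], 0, 1]
    - [[10, -30, 0], 0, 1]
    - [[10, -35, 0], 0, 1]

```text
clock: 27.75
tcp_pos: [0.5305, -0.2612, 0.2313]
tcp_rot: [-3.139, 0.004, -3.075]
contact_force: [0.5, 0.1, -1.2]
gripper_width: 0.091
grasp_force: 0.0
```

Call:
move_arm:
  motion:
    - [[10, -35, 0], 0, 1]
    - [[10, -35, 0], 0, 1]
    - [[10, -35, 0], 0, 1]
    - [[10, -30, 0], 0, 1]
    - [[0, 0, 0], 0, 1]

```text
clock: 28.17
tcp_pos: [0.4965, -0.404, 0.2284]
tcp_rot: [-3.14, 0.0, -3.082]
contact_force: [-0.9, -0.2, -0.9]
gripper_width: 0.0914
grasp_force: 0.0
```

Run:
```python
from plan import *
f=grab_frame("top");c=cv2.resize(f["img"][150:285,215:305],(400,600),interpolation=cv2.INTER_CUBIC)
k=600/135
for n,p in Wd.items():
    z=.048 if n=="cup" else .046; u,v=pix(f,[*p,z]); r=(30 if n=="cup" else 26.5)
    e=pix(f,[p[0],p[1]-r/1e3,z])[0]-u
    cv2.circle(c,(int(round((u-215+.5)*k)),int(round((v-150+.5)*k))),int(e*k),(255,0,255),1)
s=grab_frame("scene");d=cv2.resize(s["img"][135:215,195:320],(400,256),interpolation=cv2.INTER_CUBIC)
cv2.imwrite("pics/c2.png",np.hstack([c,cv2.copyMakeBorder(d,0,344,0,0,cv2.BORDER_CONSTANT)]))
```

```text
(no output)
```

View pics/c2.png

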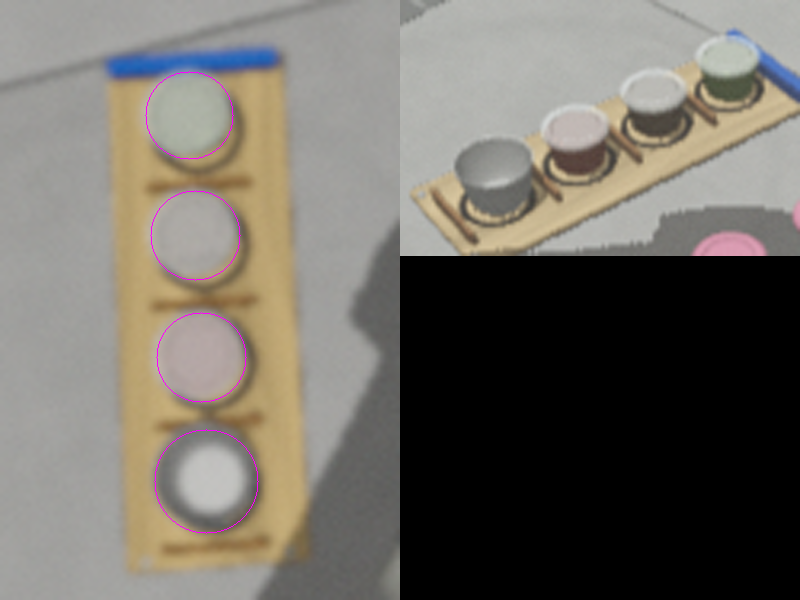

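All four are upright and within about 1–2 mm of their expected rim circles, at (190,115), (195,235), (201,357) and (207,481), and the gripper is clear.

```bash
python3 -c "
from bench import bot
print(bot.job_done())"
```

```text
the job is handed in; nothing more can be done
None
```

The job is handed in (no verdict came back): from the blue end of the wooden rack stand green, brown, red and the steel cup, all upright and within about 1–2 mm of their ring centres, with the gripper open and clear.

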